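# Seat the cap, then draw the bearing arbor and tip it up for inspection

### The job

The tallest of the three tools in the bench block is a bearing arbor whose retaining cap is standing proud: press the cap down until it is fully home against the bearing, with the arbor still in its socket, so that the bearing cannot slip off. Then draw the arbor straight up out of the block, tip it about 45 degrees from upright (cap end still the higher, any direction) and keep holding it still, every part of it at least 15 cm above the table top; the program finishes while the gripper holds it there. Leave the two other tools in their sockets and the other things on the table where they are.

Things in the scene. Friction and masses are not known exactly. Their poses are not given: they have to be found in the camera images.
- block: Grey painted bench block screwed to the table, 70 (x) x 220 (y) x 45 (z) mm; origin at the centre of its underside, z up. Three blind round sockets, 20 mm wide and 40 mm deep, in a row along its y axis at y = -75, 0 and +75 mm; each holds one upright steel tool, and which tool is in which socket varies.
- arbor_grip (a point): Bearing arbor, the tallest tool (about 0.36 kg): centre of its ribbed round barrel, where to grasp, 79 mm above the table at the start. z runs along it to the cap. Along z: foot (18 mm diameter, in the socket) -72 to -34 mm; collar (32 mm), resting on the block, -34 to -28; barrel (24 mm) -28 to +28; fixed bearing (29 mm) +28 to +38; then cap on a thin stub. Balances some 4 mm below this point.
- arbor_foot (a point): Centre of the lower end face of the arbor's foot, 72 mm below arbor_grip along the arbor's axis.
- cap_top (a point): Centre of the flat top of the retaining cap (steel, ribbed edge, 25 mm diameter, 20 mm tall) on the arbor's axis: 58 mm above arbor_grip when the cap is home, more by the joint value when it stands proud.
- cap (a joint): How far the cap stands proud of the bearing, in m: 0 = fully home against the bearing, up to 0.010; starts between 0.005 and 0.009. It slides along the arbor's axis with about 6 N of friction, has no spring and stays where it is left; a hard stop at 0.
- plug_mid (a point): A plug gauge in another socket, to be left alone: round ribbed barrel 20 mm wide under a plain 29 mm wide steel head, standing 50 mm above the block's top; point at the middle of the barrel, 66 mm above the table.
- stub_mid (a point): A short arbor in the remaining socket, to be left alone: it carries a 29 mm bearing with a bare stub above and has no cap, standing 48 mm above the block's top; point at the middle of its barrel (24 mm wide), 59 mm above the table.
- bearing_a_mid (a point): Loose ball bearing, 29 mm wide and 10 mm high, lying on the table in front of the block; its centre. Leave it.
- bearing_b_mid (a point): Loose ball bearing, 29 mm wide and 10 mm high, lying on the table behind the block; its centre. Leave it.
- screwdriver_mid (a point): Screwdriver, 209 mm long along its y, 31 mm high, lying at the back of the table; its middle. Leave it.
- micrometer_mid (a point): Micrometer, 61 x 130 x 16 mm, lying at the left front; its middle. Leave it.
- marker_mid (a point): Marker pen, 137 mm long along its y, 16 mm thick, lying at the left; its middle. Leave it.
Mind the look-alikes: they are no part of the job. Leave any blue look-alike of the part that bears plug_mid alone.

How it is judged:
By the outcome, as a careful person would: the job done as asked, in the order asked, and still so for the second after the job is handed in, while the arm keeps its last pose, push and grip.
It also fails if it takes over 45 s, if anything falls off the work surface, if the arm or the gripper's body presses on something with over 40 N, if the wrist force passes 120 N, or if a joint passes its speed limit or range.

### The arm

A 6-joint arm with a two-finger parallel gripper is mounted at the origin on a cart in front of the work surface, level with it; the furniture and walls round the work are solid. World frame = base frame: x ahead of the robot, y to its left, z up, the work surface at z = 0. Lengths are in mm, angles in rad, forces in N, time in s.
With the tool pointing down it reaches from about 350 to 775 mm from the base axis. Payload 7.3 kg.
Tool frame: the origin (TCP) lies at the very end of the fingers, on their centre line; the grasp point (between the pads) lies 19 mm behind it; z points along the fingers, x is the direction in which the jaws open and shut, and the axes are right-handed (so a half turn about z gives the same grasp; the last joint's range is limited). The gripper opens to 92 mm and grips with 3 to 60 N. Pads are 19 mm wide; open, the fingers measure 130 mm over their backs; the gripper's body (75 mm by 190 mm) begins 47 mm behind the grasp point.
Start: joints at [-1.472, 0.342, 1.524, -0, 1.275, -0.146], TCP at [127.262, -509.362, 226.741] pointing down, gripper open.
Joint ranges: [-2.53, 2.53], [-0.77, 2.02], [0.04, 2.7], [-1, 4.14], [0.28, 2.66], [-3.11, 3.11]. Speed limits (rad/s): [2.57, 2.57, 3.14, 3.14, 3.14, 3.14].

### API

Orientations are given as [roll, pitch, yaw] about the fixed x, y, z axes, in that order (R = Rz(yaw) Ry(pitch) Rx(roll)).
In Python, from plant import bot, capture, camera_params gives the robot as it stands.
- The arm moves only by the shell command python3 -m jog 'ROWS' [OPENING]. ROWS is a JSON object of lists of equal length, an entry for each row: "xyz": the shift along the world's x, y, z as a fraction of full scale, a list of three; "angular": the turn, a rotation vector about the world's x, y, z as a fraction of full scale, a list of three. In form: {"xyz": [[x, y, z], ...], "angular": [[wx, wy, wz], ...]}. A call has 1 to 10 rows; each row shifts and turns the pose as measured when the row begins; what a row does not reach is not made up. Full scale, the value 1, is 2 cm for a shift and 6 degrees for a turn. A row lasts 1/10 s, in which the tool goes at most 50 mm and 8.59 degrees, less where a joint would pass 70% of its speed; a pose out of reach is approached as far as the arm can. A call with a number of a shift or a turn outside -1 to 1 is refused whole. A call with a gripper value outside its range is refused whole. OPENING is the closure, from -1 (fully open) to 1 (shut), set as the call begins (- or left out, the last holds). The fingers move at their own pace and stop on an object; the grip force is fixed at half the most. Time passes only in rows, so rows that do not move let the fingers close. It gives the time, the measured TCP pose, the force and the opening at its end, in the units of the state.
- bot.get_obs(): the state, without advancing time (a new reading comes with each control period).
- capture(name): name is "side" or "top" or "wrist"; returns the picture (384x512x3 uint8, red, green, blue); there is no depth.
- camera_params(name): a dict with "fx", "fy", "cx", "cy" (pixels), "k1" (the pictures are not rectified: a ray, as slopes to the right and down, at radius r is drawn at 1 + k1 r^2 times it, then the intrinsics apply), "rvec" (rotation vector, rad) and "tvec" (3), from world to camera coordinates, as OpenCV has them. Camera axes: x right, y down, z forward; pixel columns grow to the right and rows downward; lengths in mm; the calibration is good to about 2 mm. A picture is of the moment at which its call begins: read the wrist's pose just before it. camera_params takes no time and is no camera call; for the wrist camera it gives the pose at the moment of the call.
- bot.close_job(): hands the job in, once; it reports no verdict.
The state is a dict: "time": time; "joint_positions": joint angles; "dq": joint speeds; "tau": joint torques, N m; "tool_pos": TCP position; "tcp_rot": TCP orientation; "contact_force": force on the tool from outside, world axes, zero at the start; "moment": the same for the moment, N m; "grip_width": finger opening in mm.
Only numpy, scipy, OpenCV 4.12 (cv2) and the standard library are available. Lean on these libraries where they do the work, as an engineer would, in place of code of your own. Each camera call takes 0.05 s, during which the arm holds its last target.

## Working session

There is one attempt and no reset: what is moved stays moved. The work goes in short steps, Python scripts to look and compute and a shell command to move; the robot and the scene stay as the last step left them, time stands still between calls to the robot, and variables do not carry over. Pictures are saved under pics/ and viewed, and the job is handed in when it is done.

```bash
mkdir -p pics; ls; python3 - <<'E'
from plant import bot, capture, camera_params
import cv2
o=bot.get_obs(); print(o)
for n in ("side","top"):
    print(n,camera_params(n))
    cv2.imwrite(f"pics/{n}0.png",capture(n)[:,:,::-1])
E
```

```text
pics
{'time': 0.0, 'joint_positions': array([-1.47201291e+00,  3.42719280e-01,  1.52499919e+00, -3.31733980e-06,
        1.27540462e+00, -1.45988816e-01]), 'dq': array([ 0.00028979, -0.0002848 , -0.00043855, -0.00101564, -0.00041733,
        0.00091586]), 'tau': array([ 1.97524344e-06, -4.31246388e+01, -2.44217277e+01,  7.18209660e-02,
        5.60831744e-02, -1.36314752e-04]), 'tool_pos': array([ 127.2123621 , -508.94092939,  226.05297437]), 'tcp_rot': array([-3.14137316e+00,  1.51461760e-03, -1.32602296e+00]), 'contact_force': array([-0.17050553, -0.15109181, -0.13723177]), 'moment': array([-0.00876714, -0.00041302,  0.04200896]), 'grip_width': 91.87194178331482}
side {'fx': 462.9274580651266, 'fy': 462.9274580651266, 'cx': 252.671154479576, 'cy': 204.37619007144536, 'k1': -0.01163413700741212, 'rvec': array([ 2.04252908, -0.34402227,  0.21268378]), 'tvec': array([-463.04153931,  281.70925102,  661.93920782])}
top {'fx': 404.09686568052547, 'fy': 404.09686568052547, 'cx': 249.1183043970092, 'cy': 191.31854277562906, 'k1': -0.05681132589255137, 'rvec': array([ 2.16999318, -2.17136549,  0.0722129 ]), 'tvec': array([ 196.32988985,  593.8308235 , 1041.02722506])}
```

View pics/side0.png

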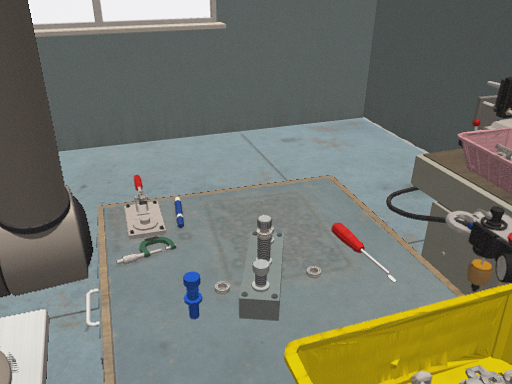

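View pics/top0.png

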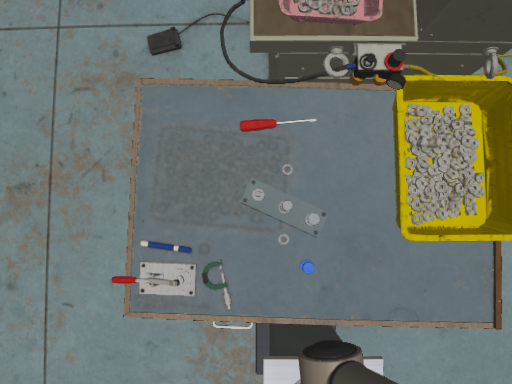

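The side view shows the block at about (262,280), a blue look-alike at (193,295), and the tools in a line. The top view has the tools at about (258,195), (287,206) and (313,218). I'll zoom in on both.

```bash
python3 - <<'E'
import cv2
a=cv2.imread("pics/side0.png")[200:330,170:340]; b=cv2.imread("pics/top0.png")[150:280,225:345]
cv2.imwrite("pics/side_c.png",cv2.resize(a,None,fx=4.5,fy=4.5,interpolation=cv2.INTER_CUBIC))
cv2.imwrite("pics/top_c.png",cv2.resize(b,None,fx=4.5,fy=4.5,interpolation=cv2.INTER_CUBIC))
E
```

```text
(no output)
```

View pics/side_c.png

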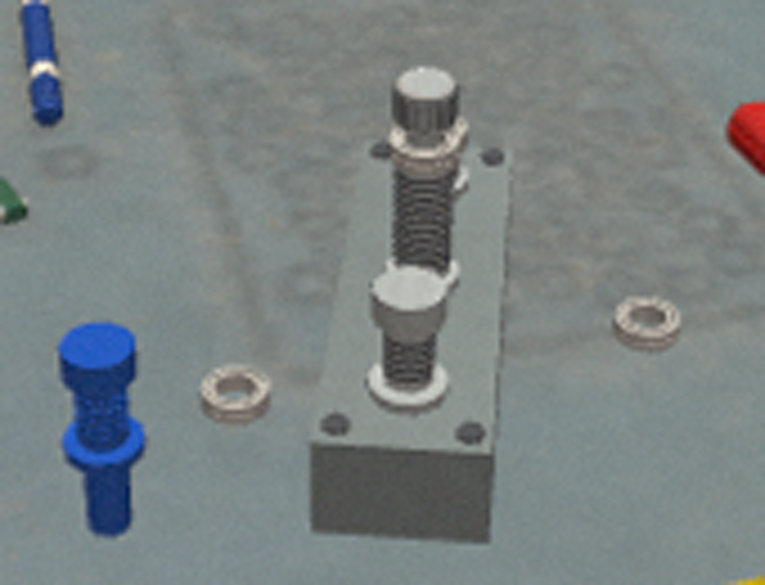

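View pics/top_c.png

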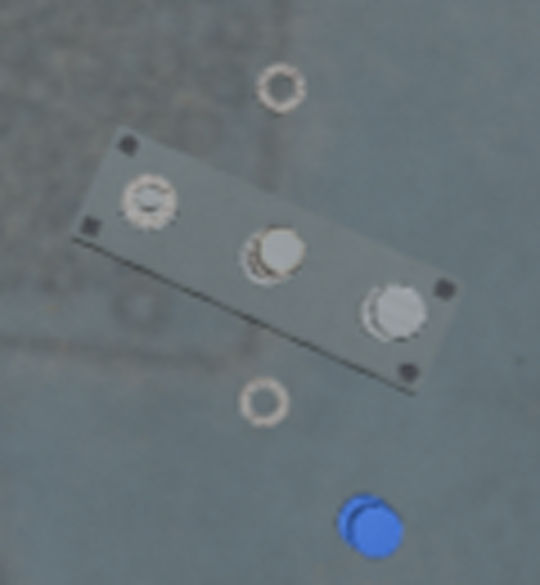

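Candidates: tall ribbed tool with a capped top, middle socket, side (265,218) / top (288,205); plain-headed plug, side (261,264) / top (314,219); stub arbor without a cap, top (258,194), hidden in side; blue look-alike, side (193,295) / top (308,267). The capped, tallest tool in the middle socket is the arbor. Next I triangulate it.

```bash
cat > h.py <<'E'
import numpy as np, cv2
from plant import bot, capture, camera_params
from scipy.spatial.transform import Rotation as Ro
def ray(p,uv):
    x,y=(uv[0]-p['cx'])/p['fx'],(uv[1]-p['cy'])/p['fy']
    rd=np.hypot(x,y); r=rd
    for _ in range(20): r=rd/(1+p['k1']*r*r)
    s=r/rd if rd>0 else 1
    R=Ro.from_rotvec(p['rvec']).as_matrix()
    d=R.T@np.array([x*s,y*s,1]); c=-R.T@p['tvec']
    return c,d/np.linalg.norm(d)
def atz(p,uv,z):
    c,d=ray(p,uv); return c+d*(z-c[2])/d[2]
def tri(rs):
    A=sum(np.eye(3)-np.outer(d,d) for c,d in rs); b=sum((np.eye(3)-np.outer(d,d))@c for c,d in rs)
    X=np.linalg.solve(A,b); return X,[np.linalg.norm((np.eye(3)-np.outer(d,d))@(X-c)) for c,d in rs]
def proj(p,X):
    R=Ro.from_rotvec(p['rvec']).as_matrix(); q=R@np.asarray(X)+p['tvec']; a=q[:2]/q[2]; a=a*(1+p['k1']*(a@a))
    return a*[p['fx'],p['fy']]+[p['cx'],p['cy']]
E
python3 - <<'E'
from h import *
S,T=camera_params("side"),camera_params("top")
f=lambda u,v:(u/4.5+170-.4,v/4.5+200-.4); g=lambda u,v:(u/4.5+225-.4,v/4.5+150-.4)
print("arbor cap",tri([ray(S,f(427,82)),ray(T,g(282,249))]), atz(T,g(282,249),144),atz(S,f(427,82),144))
print("plug",tri([ray(S,f(410,287)),ray(T,g(401,311))]),atz(T,g(401,311),95))
print("stub",atz(T,g(150,199),93))
print("blockscrews",[atz(T,g(*q),45).round(1) for q in((128,145),(90,226),(445,289),(408,372))])
print("bearings",[atz(T,g(*q),10).round(1) for q in((282,88),(265,402))])
E
```

```text
arbor cap (array([550.80344737, 105.04223155, 143.40418274]), [np.float64(1.3213778932087832), np.float64(1.321377893208761)]) [552.02636185 104.65675585 144.        ] [549.12267579 104.34761734 144.        ]
plug (array([519.17042083,  36.75311294,  95.74832887]), [np.float64(1.4167426365252702), np.float64(1.4167426365251767)]) [520.52622387  36.19078944  95.        ]
stub [582.14394147 173.0137144   93.        ]
blockscrews [array([617.2, 185.4,  45. ]), array([570.3, 207.3,  45. ]), array([533.9,   3.7,  45. ]), array([486.5,  25.5,  45. ])]
bearings [array([655.1,  93.5,  10. ]), array([468.3, 104.9,  10. ])]
```

```bash
python3 - <<'E'
from h import *
S,T=camera_params("side"),camera_params("top")
f=lambda u,v:(u/4.5+170-.4,v/4.5+200-.4); g=lambda u,v:(u/4.5+225-.4,v/4.5+150-.4)
print("bin corner",tri([ray(S,(289,348)),ray(T,(401,238))]))
print("blue top",tri([ray(S,f(97,342)),ray(T,g(376,528))]))
for z in (100,150,200): print(z,[atz(T,q,z).round() for q in((398,77),(401,238),(511,238))])
print("base",proj(T,[0,0,0]),proj(T,[127,-509,226]))
print("window shelf etc", atz(T,(250,40),150))
E
```

```text
bin corner (array([ 476.33218318, -173.05577736,  112.17113465]), [np.float64(3.2293114750381746), np.float64(3.22931147503801)])
blue top (array([400.43559519,  50.66508024,  88.58141825]), [np.float64(2.2159148232654435), np.float64(2.2159148232653614)])
100 [array([ 878., -183.,  100.]), array([ 473., -176.,  100.]), array([ 471., -453.,  100.])]
150 [array([ 859., -165.,  150.]), array([ 475., -158.,  150.]), array([ 473., -421.,  150.])]
200 [array([ 840., -146.,  200.]), array([ 476., -140.,  200.]), array([ 475., -389.,  200.])]
base [323.76514853 417.09973666] [575.3165959  399.54705284]
window shelf etc [952.67383922 191.74637318 150.        ]
```

Arbor axis is at about (551,105), middle socket, with the row direction 65.6°. The bin corner rim is at about z 112 and the blue look-alike at (400,51). I'll travel at z≈226 while closing the fingers and turning the jaws into line with the row.

```bash
python3 -m jog '{"xyz":[[0.56,0.81,0],[0.56,0.81,0],[0.56,0.81,0],[0.56,0.81,0],[0.56,0.81,0],[0.56,0.81,0],[0.56,0.81,0],[0.56,0.81,0],[0.56,0.81,0],[0.56,0.81,0]],"angular":[[0,0,0.63],[0,0,0.63],[0,0,0.63],[0,0,0.63],[0,0,0.63],[0,0,0.63],[0,0,0.63],[0,0,0.63],[0,0,0.63],[0,0,0.63]]}' 1
```

```text
time: 1.1
tool_pos: [240.6, -340.0, 222.1]
tcp_rot: [-3.139, 0.009, -0.644]
contact_force: [-0.8, 0.6, 0.7]
grip_width: 16.7
```

```bash
python3 -m jog '{"xyz":[[0.57,0.82,0.02],[0.57,0.82,0.02],[0.57,0.82,0.02],[0.57,0.82,0.02],[0.57,0.82,0.02],[0.57,0.82,0.02],[0.57,0.82,0.02],[0.57,0.82,0.02],[0.57,0.82,0.02],[0.57,0.82,0.02]],"angular":[[0,0,0.63],[0,0,0.63],[0,0,0.63],[0,0,0.63],[0,0,0.63],[0,0,0.63],[0,0,0.63],[0,0,0.63],[0,0,0.63],[0,0,0.63]]}'
python3 -m jog '{"xyz":[[0.57,0.82,0.02],[0.57,0.82,0.02],[0.57,0.82,0.02],[0.57,0.82,0.02],[0.57,0.82,0.02],[0.57,0.82,0.02],[0.57,0.82,0.02],[0.57,0.82,0.02],[0.57,0.82,0.02],[0.57,0.82,0.02]],"angular":[[0,0,0.63],[0,0,0.63],[0,0,0.63],[0,0,0.63],[0,0,0.63],[0,0,0.63],[0,0,0.63],[0,0,0.63],[0,0,0.63],[0,0,0.63]]}'
```

```text
time: 2.1
tool_pos: [357.0, -166.7, 223.9]
tcp_rot: [-3.135, 0.014, 0.043]
contact_force: [-0.2, -0.6, 0.2]
grip_width: 0.1
time: 3.1
tool_pos: [473.0, 5.9, 225.3]
tcp_rot: [-3.13, 0.019, 0.732]
contact_force: [-0.5, -0.7, 0.6]
grip_width: 0.6
```

```bash
python3 -m jog '{"xyz":[[0.6,0.76,0],[0.6,0.76,0],[0.6,0.76,0],[0.6,0.76,0],[0.6,0.76,0],[0.6,0.76,0],[0.3,0.4,0],[0,0,0]],"angular":[[0,0,0.6],[0,0,0.6],[0,0,0.6],[0,0,0.6],[0,0,0.6],[0,0,0.6],[0,0,0.35],[0,0,0]]}'
python3 - <<'E'
from h import *
o=bot.get_obs(); print(o['tool_pos'],o['tcp_rot'],o['joint_positions'].round(3))
W=camera_params("wrist"); 
cv2.imwrite("pics/w1.png",capture("wrist")[:,:,::-1]);cv2.imwrite("pics/s1.png",capture("side")[:,:,::-1])
R=Ro.from_euler('xyz',o['tcp_rot']).as_matrix(); print(R.round(3))
Rw=Ro.from_rotvec(W['rvec']).as_matrix(); print("cam in tool", R.T@(-Rw.T@W['tvec']-o['tool_pos']), (R.T@Rw.T)[:,2])
print(proj(W,[551.3,104.8,143.5]))
E
```

```text
time: 3.9
tool_pos: [552.7, 111.5, 221.7]
tcp_rot: [-3.124, 0.023, 1.167]
contact_force: [0.9, 0.1, 0.7]
grip_width: 0.2
[552.7113288  111.5247487  221.66639424] [-3.12417705  0.02299332  1.16692559] [ 0.07   0.433  1.398 -0.013  1.336 -1.093]
[[ 0.393  0.919 -0.025]
 [ 0.919 -0.393 -0.014]
 [-0.023 -0.017 -1.   ]]
cam in tool [   0.54118246  -80.41153472 -157.63874954] [-0.00108643  0.29420527  0.95574164]
[248.05564645 200.82275876]
```

View pics/w1.png

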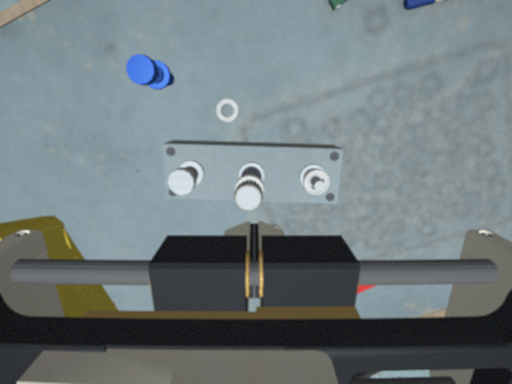

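View pics/s1.png

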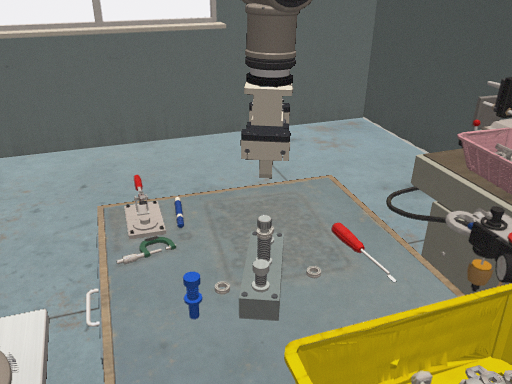

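Wrist view shows the cap top at about (248,198), against a predicted (248,201), so the location agrees. The plug is at (182,182) and the stub at (317,180). I'll centre, level and descend.

```bash
python3 -m jog '{"xyz":[[-0.04,-0.17,0],[-0.04,-0.17,-0.6],[0,0,-0.8],[0,0,-0.8],[0,0,-0.5],[0,0,0]],"angular":[[0.06,-0.12,-0.1],[0.06,-0.12,-0.1],[0,0,0],[0,0,0],[0,0,0],[0,0,0]]}'
python3 - <<'E'
from h import *
o=bot.get_obs(); print(o['tool_pos'],o['tcp_rot'],o['contact_force'])
cv2.imwrite("pics/s2.png",cv2.resize(capture("side")[120:300,180:340,::-1],None,fx=3.3,fy=3.3,interpolation=2))
cv2.imwrite("pics/t2.png",capture("top")[:,:,::-1])
E
```

```text
time: 4.6
tool_pos: [548.2, 98.2, 168.0]
tcp_rot: [3.137, -0.001, 1.131]
contact_force: [0.1, 0.4, 0.1]
grip_width: 0.7
[548.18685404  98.2364715  168.04464307] [ 3.13655028e+00 -9.50461272e-04  1.13118908e+00] [0.1114586  0.36821793 0.08211653]
```

View pics/s2.png

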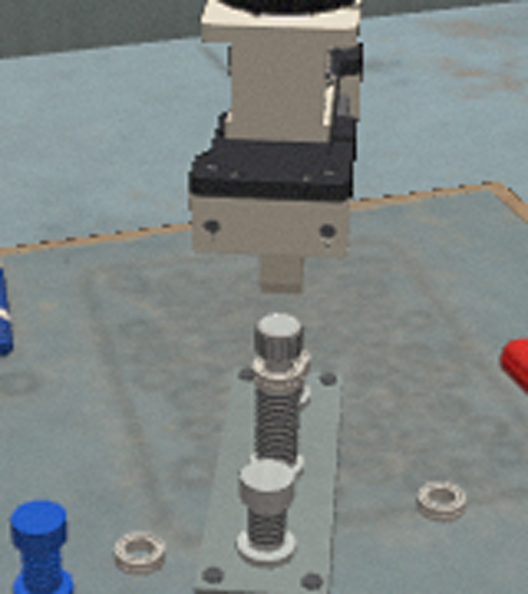

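```bash
python3 -m jog '{"xyz":[[0.14,0.31,-0.3],[0,0,-0.3],[0,0,-0.2],[0,0,0]],"angular":[[0,0,0],[0,0,0],[0,0,0],[0,0,0]]}'
python3 -m jog '{"xyz":[[0,0,-0.1],[0,0,-0.1],[0,0,0]],"angular":[[0,0,0],[0,0,0],[0,0,0]]}'
```

```text
time: 5.1
tool_pos: [553.4, 105.5, 154.1]
tcp_rot: [3.131, -0.004, 1.132]
contact_force: [-0.1, -0.0, 0.0]
grip_width: 0.4
time: 5.4
tool_pos: [553.4, 105.6, 149.8]
tcp_rot: [3.131, -0.004, 1.132]
contact_force: [0.0, 0.5, -0.3]
grip_width: 0.6
```

```bash
python3 -m jog '{"xyz":[[-0.06,0,-0.15],[0,0,-0.15],[0,0,0]],"angular":[[0,0,0],[0,0,0],[0,0,0]]}'
python3 -m jog '{"xyz":[[0,0,-0.1],[0,0,-0.1],[0,0,0]],"angular":[[0,0,0],[0,0,0],[0,0,0]]}'
```

```text
time: 5.7
tool_pos: [552.3, 105.6, 143.8]
tcp_rot: [3.13, -0.004, 1.132]
contact_force: [-0.4, -0.1, -1.0]
grip_width: 0.1
time: 6.0
tool_pos: [553.0, 105.7, 141.0]
tcp_rot: [3.128, -0.006, 1.132]
contact_force: [-0.2, -0.2, 0.1]
grip_width: 0.5
```

```bash
python3 -m jog '{"xyz":[[0,0,-0.1],[0,0,-0.1],[0,0,0]],"angular":[[0,0,0],[0,0,0],[0,0,0]]}'
python3 - <<'E'
from h import *
o=bot.get_obs(); print(o['tool_pos'],o['contact_force'],o['joint_positions'])
cv2.imwrite("pics/s3.png",cv2.resize(capture("side")[150:290,200:330,::-1],None,fx=4,fy=4,interpolation=2))
E
```

```text
time: 6.3
tool_pos: [553.5, 105.7, 138.0]
tcp_rot: [3.126, -0.007, 1.132]
contact_force: [-1.0, -1.0, 1.0]
grip_width: 0.9
[553.52130916 105.72237536 137.95840285] [-1.0393451  -1.04160794  1.01831782] [ 5.35113160e-02  4.85928373e-01  1.55845054e+00 -1.54844044e-03
  1.08036336e+00 -1.07765448e+00]
```

View pics/s3.png

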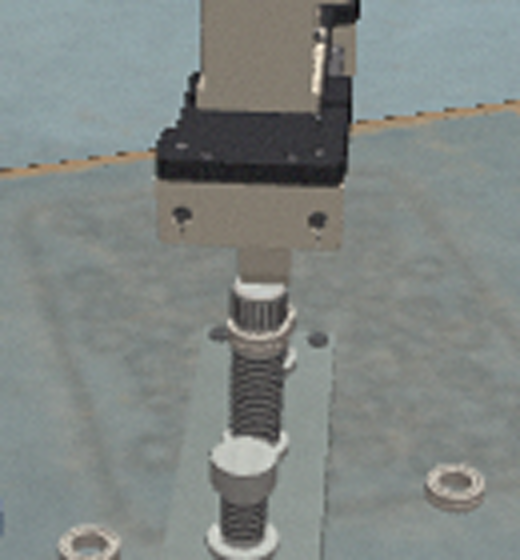

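```bash
for i in 1; do python3 -m jog '{"xyz":[[0,0,-0.1]],"angular":[[0,0,0]]}'; python3 -m jog '{"xyz":[[0,0,-0.1]],"angular":[[0,0,0]]}';  done
```

```text
time: 6.45
tool_pos: [554.3, 105.8, 137.0]
tcp_rot: [3.124, -0.008, 1.132]
contact_force: [-2.5, 0.2, 22.5]
grip_width: 0.6
time: 6.55
tool_pos: [555.7, 106.0, 137.2]
tcp_rot: [3.12, -0.01, 1.132]
contact_force: [-2.9, 1.2, 19.3]
grip_width: 0.1
```

Contact stop is at z≈137.0, the expected home height, with about 20 N. I'll give one firmer push and look.

```bash
python3 -m jog '{"xyz":[[-0.1,0,-0.2],[0,0,-0.2]],"angular":[[0.1,-0.05,0],[0,0,0]]}'
python3 - <<'E'
from h import *
o=bot.get_obs(); print(o['tool_pos'],o['contact_force'])
cv2.imwrite("pics/s4.png",cv2.resize(capture("side")[150:290,200:330,::-1],None,fx=4,fy=4,interpolation=2))
E
```

```text
time: 6.75
tool_pos: [558.0, 106.5, 137.1]
tcp_rot: [3.108, -0.029, 1.133]
contact_force: [-10.4, -0.6, 30.7]
grip_width: 0.2
[557.97008649 106.51618748 137.11460912] [-10.3628886   -0.55727721  30.67652997]
```

View pics/s4.png

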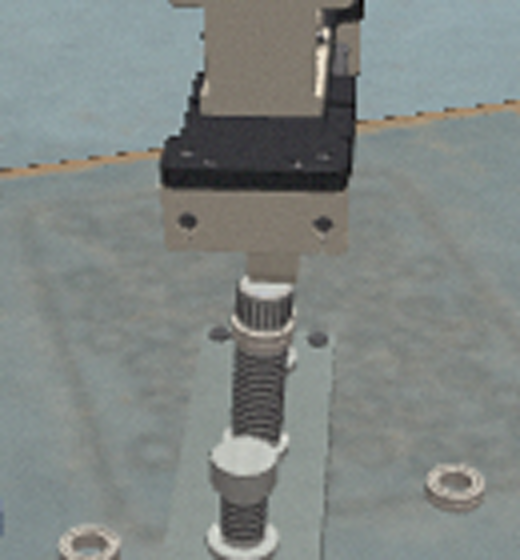

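Held at 137.1 with 31 N, so the cap is on its stop. Retract, then back off and tilt.

```bash
python3 -m jog '{"xyz":[[0,0,0.5],[0,0,1],[0,0,1],[0,0,1],[0,0,1],[-0.6,0.2,0.5],[-0.8,0.3,0.5],[-0.8,0.3,0],[-0.8,0.3,0],[-0.6,0.2,0]],"angular":[[0,0,0],[0,0,0],[0,0,0],[-0.4,-0.9,0],[-0.4,-0.9,0],[-0.4,-0.9,0],[-0.4,-0.9,0],[-0.4,-0.9,0],[-0.4,-0.9,0],[0,0,0]]}' -0.2
python3 - <<'E'
from h import *
o=bot.get_obs(); print(o['tool_pos'],o['contact_force'],o['joint_positions'].round(3))
R=Ro.from_euler('xyz',o['tcp_rot']).as_matrix(); print(R.round(3))
cv2.imwrite("pics/s5.png",cv2.resize(capture("side")[150:330,150:350,::-1],None,fx=3.8,fy=3.2,interpolation=2))
E
```

```text
time: 7.8
tool_pos: [488.1, 130.2, 251.1]
tcp_rot: [2.481, -0.041, 1.151]
contact_force: [-0.2, 0.3, -0.3]
grip_width: 55.1
[488.14355329 130.18858193 251.09464276] [-0.1891757   0.30931966 -0.33290881] [ 0.37   0.095  1.982 -0.721  0.675 -0.282]
[[ 0.407  0.711  0.573]
 [ 0.913 -0.344 -0.221]
 [ 0.041  0.613 -0.789]]
```

View pics/s5.png

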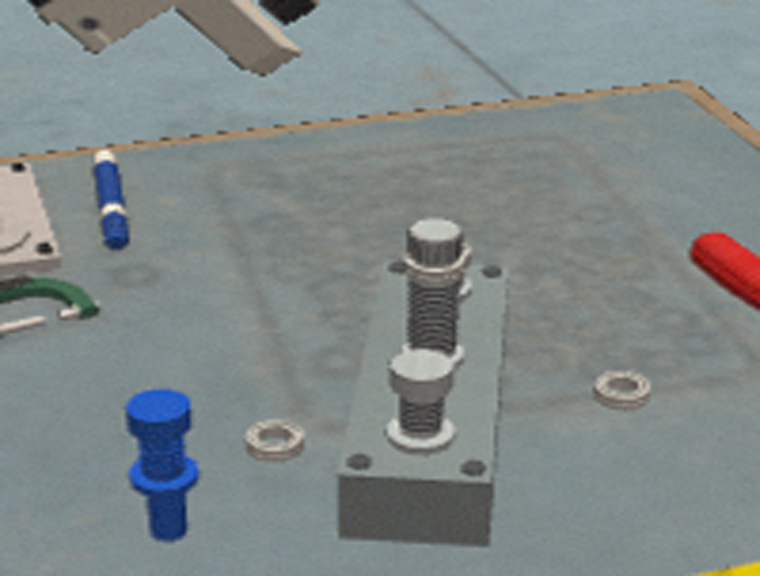

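```bash
python3 -m jog '{"xyz":[[0,0,-0.5],[0,0,-0.5],[0,0,-0.5],[0,0,-0.5],[0,0,0]],"angular":[[-0.49,-0.86,0],[-0.49,-0.86,0],[-0.49,-0.86,0],[-0.49,-0.86,0],[0,0,0]]}' -0.2
cat > st.py <<'E'
from h import *
o=bot.get_obs(); print(o['tool_pos'].round(1),o['contact_force'].round(1),o['joint_positions'].round(3),o['grip_width'])
R=Ro.from_euler('xyz',o['tcp_rot']).as_matrix(); print(R.round(3))
d=R[:,2]; print("elev",np.degrees(np.arcsin(d[2])),"az",np.degrees(np.arctan2(d[1],d[0])))
g=o['tool_pos']-19*d; print("grasp pt",g.round(1)); 
e=np.array([551.6,105,80])-g; print("need",e.round(1),"in tool",(R.T@e).round(1),"cam",camera_params("wrist") and 0)
E
python3 st.py
```

```text
time: 8.35
tool_pos: [493.2, 132.9, 304.0]
tcp_rot: [2.296, -0.0, 1.149]
contact_force: [0.4, 0.5, -1.2]
grip_width: 55.1
[493.2 132.9 304. ] [ 0.4  0.5 -1.2] [ 0.481  0.066  1.974 -0.994  0.776 -0.04 ] 55.08687388041302
[[ 0.409  0.605  0.683]
 [ 0.913 -0.271 -0.306]
 [ 0.     0.749 -0.663]]
elev -41.539215187365556 az -24.130505891355508
grasp pt [480.2 138.7 316.6]
need [  71.4  -33.7 -236.6] in tool [  -1.6 -124.8  216. ] cam 0
```

q4 is at its limit (-0.994), because the tool azimuth of −24° is too far from the arm's. I'll fit the arm geometry from the recorded poses to find a reachable tilt and azimuth.

```bash
cat > kin.py <<'E'
import numpy as np
from scipy.optimize import least_squares
from scipy.spatial.transform import Rotation as Ro
D=[([-1.47201291,.34271928,1.52499919,0,1.27540462,-.145988816],[127.21,-508.94,226.05],[-3.14137,.0015146,-1.326023]),
([0.07,0.433,1.398,-0.013,1.336,-1.093],[552.71,111.52,221.67],[-3.12417705,.02299332,1.16692559]),
([.0535113,.485928,1.55845,-.001548,1.080363,-1.0776545],[553.52,105.72,137.96],[3.126,-.007,1.132]),
([0.37,0.095,1.982,-0.721,0.675,-0.282],[488.14,130.19,251.09],[2.481,-.041,1.151]),
([0.481,.066,1.974,-.994,.776,-.04],[493.2,132.9,304.0],[2.296,0,1.149])]
Rz=lambda a:Ro.from_euler('z',a).as_matrix(); Ry=lambda a:Ro.from_euler('y',a).as_matrix()
def fk(q,p):
    a1,H,L1,e,L2,L3,yo=p
    A=Rz(q[0]); t=A@[a1,0,H]; A=A@Ry(q[1]); t=t+A@[0,0,L1]; A=A@Ry(q[2]); t=t+A@[e,0,L2]
    A=A@Rz(q[3])@Ry(q[4]); t=t+A@[0,0,L3]; A=A@Rz(q[5]); return t,A
def res(p):
    return np.concatenate([fk(q,p)[0]-x+0 for q,x,r in D])
s=least_squares(res,[0,350,400,0,400,250,0]); P=s.x
LO=np.array([-2.53,-.77,.04,-1,.28,-3.11]);HI=np.array([2.53,2.02,2.7,4.14,2.66,3.11])
def ik(pos,R,q0s):
    best=None
    for q0 in q0s:
        f=lambda q:np.concatenate([(fk(q,P)[0]-pos)/100,Ro.from_matrix(fk(q,P)[1].T@R).as_rotvec()])
        s=least_squares(f,np.clip(q0,LO+1e-3,HI-1e-3),bounds=(LO,HI))
        if best is None or s.cost<best.cost: best=s
    return best
if __name__=="__main__":
    print(P.round(1),res(P).round(1))
    for q,x,r in D: print((fk(q,P)[1].T@Ro.from_euler('xyz',r).as_matrix()).round(2).tolist())
E
python3 kin.py
```

```text
[177.4  95.3 403.9  -9.1 217.9 193.9   0. ] [-75.5 -12.3   0.7   0.9 -75.2  -0.9  13.  -75.6  29.3   6.  -24.3  -4.4
  -3.9  -6.  -24.7]
[[-1.0, -0.0, 0.0], [0.0, -1.0, 0.0], [0.0, 0.0, 1.0]]
[[-1.0, -0.0, 0.0], [0.0, -1.0, 0.0], [0.0, 0.0, 1.0]]
[[-1.0, -0.0, -0.0], [0.0, -1.0, -0.0], [-0.0, -0.0, 1.0]]
[[-1.0, 0.0, 0.0], [-0.0, -1.0, -0.0], [0.0, -0.0, 1.0]]
[[-1.0, -0.0, 0.0], [0.0, -1.0, -0.0], [0.0, -0.0, 1.0]]
```

```bash
python3 - <<'E'
s=open('kin.py').read()
s=s.replace("a1,H,L1,e,L2,L3,yo=p","a1,H,L1,e,L2,L3,yo,w=p").replace("A@[e,0,L2]","A@[e,yo,L2]").replace("t=t+A@[0,0,L3]; A=A@Rz(q[5])","t=t+A@[w,0,L3]; A=A@Rz(q[5]+np.pi)").replace("250,0])","250,70,0])")
open('kin.py','w').write(s)
E
python3 kin.py | head -3
cat > try.py <<'E'
from kin import *
from plant import bot
import sys
q0=bot.get_obs()['joint_positions']
g=np.array([551.6,105,84.])
for th in (35,40,45):
  for az in (-24,-10,0,10,20,30):
    for fl in (1,-1):
      t,a=np.radians([th,az]); d=np.array([np.cos(t)*np.cos(a),np.cos(t)*np.sin(a),-np.sin(t)])
      x=fl*np.array([-np.sin(a),np.cos(a),0]); R=np.c_[x,np.cross(d,x),d]
      out=[]
      for off in (0,-100):
        s=ik(g+(19+off)*d,R,[q0,[.2,.5,1.6,0,.5,0],[.2,.5,1.6,2.5,.5,-2],[.2,.3,2,1,.5,-1],[.2,.3,2,1,.5,2],[.2,.5,1.6,3.1,.5,0]])
        out.append((round(s.cost,4),s.x.round(2).tolist()))
      if out[0][0]<.001: print(th,az,fl,out)
E
python3 try.py
```

```text
[1.100e+00 2.230e+02 5.062e+02 4.680e+01 3.789e+02 3.181e+02 7.650e+01
 4.000e-01] [ 0.1  0.  -0.1  0.  -0.1  0.1 -0.   0.1  0.1  0.1  0.2  0.  -0.1 -0.2
 -0.1]
35 -24 1 [(np.float64(0.0), [0.36, 0.64, 2.18, 4.14, 0.75, 1.24]), (np.float64(0.0054), [0.48, 0.46, 2.35, 4.14, 0.78, 1.3])]
35 -24 -1 [(np.float64(0.0), [0.36, 0.64, 2.18, 4.14, 0.75, -1.9]), (np.float64(0.0054), [0.48, 0.46, 2.35, 4.14, 0.78, -1.84])]
35 -10 1 [(np.float64(0.0), [0.22, 0.62, 2.29, 3.62, 0.75, 1.44]), (np.float64(0.0), [0.34, 0.41, 2.43, 3.81, 0.71, 1.34])]
35 -10 -1 [(np.float64(0.0), [0.22, 0.62, 2.29, 3.62, 0.75, -1.7]), (np.float64(0.0), [0.34, 0.41, 2.43, 3.81, 0.71, -1.8])]
35 0 1 [(np.float64(0.0), [0.09, 0.61, 2.35, 3.25, 0.78, 1.55]), (np.float64(0.0), [0.12, 0.39, 2.52, 3.3, 0.72, 1.53])]
35 0 -1 [(np.float64(0.0), [0.09, 0.61, 2.35, 3.25, 0.78, -1.59]), (np.float64(0.0), [0.12, 0.39, 2.52, 3.3, 0.72, -1.61])]
35 10 1 [(np.float64(0.0), [-0.05, 0.61, 2.37, 2.89, 0.8, 1.62]), (np.float64(0.0), [-0.13, 0.38, 2.55, 2.78, 0.76, 1.66])]
35 10 -1 [(np.float64(0.0), [-0.05, 0.61, 2.37, 2.89, 0.8, -1.52])
[... 2622 characters left out ...]
3, 1.75]), (np.float64(0.0), [-0.08, 0.23, 2.38, 2.49, 0.29, 2.02])]
45 10 -1 [(np.float64(0.0), [-0.02, 0.51, 2.26, 2.8, 0.43, -1.4]), (np.float64(0.0), [-0.08, 0.23, 2.38, 2.49, 0.29, -1.12])]
45 20 1 [(np.float64(0.0), [-0.13, 0.51, 2.25, 2.35, 0.47, 1.95]), (np.float64(0.0), [-0.24, 0.24, 2.36, 1.91, 0.43, 2.33])]
45 20 -1 [(np.float64(0.0), [-0.13, 0.51, 2.25, 2.35, 0.47, -1.19]), (np.float64(0.0), [-0.24, 0.24, 2.36, 1.91, 0.43, -0.81])]
45 30 1 [(np.float64(0.0), [-0.21, 0.52, 2.21, 1.97, 0.54, 2.11]), (np.float64(0.0), [-0.37, 0.27, 2.31, 1.56, 0.58, 2.43])]
45 30 -1 [(np.float64(0.0), [-0.21, 0.52, 2.21, 1.97, 0.54, -1.03]), (np.float64(0.0), [-0.37, 0.27, 2.31, 1.56, 0.58, -0.71])]
```

The fit is accurate to 0.2 mm. Approaching from the near side would mean flipping the wrist. I'll check an approach from the far side (azimuth ≈155°), which keeps the jaws along the row.

```bash
cat > try2.py <<'E'
from kin import *
from plant import bot
q0=bot.get_obs()['joint_positions']
for th in (33,38,43):
  for az in (155.5,170,140):
      t,a=np.radians([th,az]); d=np.array([np.cos(t)*np.cos(a),np.cos(t)*np.sin(a),-np.sin(t)])
      x=np.array([np.sin(a),-np.cos(a),0]); R=np.c_[x,np.cross(d,x),d]
      for nm,g in (("grasp",[551.6,105,84]),("pre",None),("prehigh",None),("lift",[551.6,105,180]),("lift2",[551.6,105,300])):
        g=np.array([551.6,105,84.]) -(80*d if nm[:3]=="pre" else 0)+([0,0,60] if nm=="prehigh" else 0) if nm[0] in 'gp' else np.array(g)
        s=ik(g+19*d,R,[q0,[.2,.8,1.3,0,2,-1],[.1,.6,1.3,.5,2,-1],[.1,.6,1.3,-.5,2,-1]])
        w=g+19*d-318*d
        print(th,az,nm,round(s.cost,4),s.x.round(2).tolist(),w.round())
E
python3 try2.py
```

```text
33 155.5 grasp 0.0 [-0.1, 1.11, 0.91, 0.32, 2.08, -1.23] [780.   1. 247.]
33 155.5 pre 0.0 [-0.12, 1.2, 0.55, 0.35, 2.33, -1.15] [841. -27. 290.]
33 155.5 prehigh 0.0 [-0.12, 1.16, 0.5, 0.39, 2.42, -1.1] [841. -27. 350.]
33 155.5 lift 0.0 [-0.1, 1.0, 0.86, 0.35, 2.22, -1.17] [780.   1. 343.]
33 155.5 lift2 0.0 [-0.1, 0.91, 0.72, 0.43, 2.43, -1.05] [780.   1. 463.]
33 170 grasp 0.0 [-0.02, 1.15, 0.8, 0.16, 2.17, -1.39] [799.  61. 247.]
33 170 pre 0.0 [-0.03, 1.29, 0.34, 0.2, 2.49, -1.33] [865.  50. 290.]
33 170 prehigh 0.0 [-0.03, 1.26, 0.27, 0.23, 2.59, -1.29] [865.  50. 350.]
33 170 lift 0.0 [-0.02, 1.05, 0.76, 0.18, 2.32, -1.36] [799.  61. 343.]
33 170 lift2 0.0 [-0.02, 0.97, 0.6, 0.23, 2.55, -1.29] [799.  61. 463.]
33 140 grasp 0.0 [-0.18, 1.04, 1.06, 0.46, 1.93, -1.09] [744. -56. 247.]
33 140 pre 0.0 [-0.22, 1.1, 0.79, 0.48, 2.14, -1.02] [795. -99. 290.]
33 140 prehigh 0.0 [-0.22, 1.04, 0.75, 0.51, 2.22, -0.97] [795. -99. 350.]
33 140 lift 0.0 [-0.18, 0.93, 1.02, 0.49, 2.07, -1.02] [744. -56. 343.]
33 140 lift2 0.0 [-0.18, 0.83, 0.89, 0.57, 2.26, -0.88] [744. -56. 463.]
38 155.5 
[... 1474 characters left out ...]
01, 1.04, 0.94, 0.13, 1.98, -1.41] [767.  67. 288.]
43 170 pre 0.0 [-0.02, 1.12, 0.61, 0.14, 2.23, -1.38] [825.  57. 342.]
43 170 prehigh 0.0 [-0.02, 1.08, 0.53, 0.15, 2.34, -1.36] [825.  57. 402.]
43 170 lift 0.0 [-0.01, 0.94, 0.87, 0.14, 2.13, -1.38] [767.  67. 384.]
43 170 lift2 0.0 [-0.01, 0.87, 0.7, 0.17, 2.38, -1.33] [767.  67. 504.]
43 140 grasp 0.0 [-0.16, 0.95, 1.15, 0.4, 1.77, -1.1] [719. -36. 288.]
43 140 pre 0.0 [-0.2, 0.97, 0.92, 0.39, 1.97, -1.05] [764. -73. 342.]
43 140 prehigh 0.0 [-0.2, 0.92, 0.87, 0.41, 2.07, -1.0] [764. -73. 402.]
43 140 lift 0.0 [-0.16, 0.84, 1.09, 0.41, 1.92, -1.03] [719. -36. 384.]
43 140 lift2 0.0 [-0.16, 0.75, 0.94, 0.47, 2.15, -0.91] [719. -36. 504.]
```

The far-side approach works with margin to the joint limits. I'll swing over at height.

```bash
python3 -m jog '{"xyz":[[0.35,-0.16,0],[0.35,-0.16,0],[0.35,-0.16,0],[0.35,-0.16,0],[0.35,-0.16,0],[0.35,-0.16,0],[0.35,-0.16,0],[0.35,-0.16,0],[0.35,-0.16,0]],"angular":[[0.41,0.91,0],[0.41,0.91,0],[0.41,0.91,0],[0.41,0.91,0],[0.41,0.91,0],[0.41,0.91,0],[0.41,0.91,0],[0.41,0.91,0],[0.41,0.91,0]]}' -0.1; python3 st.py
```

```text
time: 9.25
tool_pos: [557.6, 103.3, 297.6]
tcp_rot: [-3.011, -0.015, 1.15]
contact_force: [-0.0, 0.8, 0.1]
grip_width: 50.1
[557.6 103.3 297.6] [-0.   0.8  0.1] [ 0.01   0.444  1.181  0.068  1.629 -1.141] 50.11471180589164
[[ 0.409  0.906 -0.112]
 [ 0.913 -0.404  0.066]
 [ 0.015 -0.13  -0.991]]
elev -82.49202506307518 az 149.41845648124513
grasp pt [559.7 102.1 316.4]
need [  -8.1    2.9 -236.4] in tool [ -4.1  22.2 235.5] cam 0
```

```bash
python3 -m jog '{"xyz":[[0.45,-0.2,-0.2],[0.45,-0.2,-0.5],[0.45,-0.2,-0.5],[0.45,-0.2,-0.5],[0.45,-0.2,-0.6],[0.45,-0.2,-0.6],[0.45,-0.2,-0.6],[0.2,-0.1,-0.6],[0,0,0]],"angular":[[0.38,0.85,0],[0.38,0.85,0],[0.38,0.85,0],[0.38,0.85,0],[0.38,0.85,0],[0.38,0.85,0],[0.38,0.85,0],[0.38,0.85,0],[0,0,0]]}' -0.1; python3 st.py
python3 - <<'E'
from h import *
W=camera_params("wrist"); cv2.imwrite("pics/w6.png",capture("wrist")[:,:,::-1]);cv2.imwrite("pics/s6.png",capture("side")[:,:,::-1])
for z in (137,117,107,79,51): print(z,proj(W,[551.6,105,z]).round(1))
E
```

```text
time: 10.15
tool_pos: [631.2, 63.3, 192.9]
tcp_rot: [-2.181, -0.008, 1.121]
contact_force: [0.6, -0.3, -3.3]
grip_width: 50.4
[631.2  63.3 192.9] [ 0.6 -0.3 -3.3] [-0.148  1.255  0.208  0.473  2.565 -0.995] 50.362389722726014
[[ 0.435  0.519 -0.736]
 [ 0.901 -0.243  0.361]
 [ 0.008 -0.82  -0.573]]
elev -34.938871696349764 az 153.89360693421256
grasp pt [645.2  56.4 203.7]
need [ -93.6   48.6 -123.7] in tool [  2.   41.1 157.3] cam 0
137 [256.  183.2]
117 [255.8 195.3]
107 [255.6 200.9]
79 [255.3 215. ]
51 [255.1 227.3]
```

View pics/w6.png

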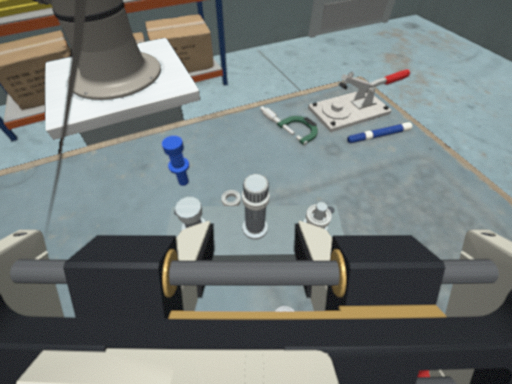

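View pics/s6.png

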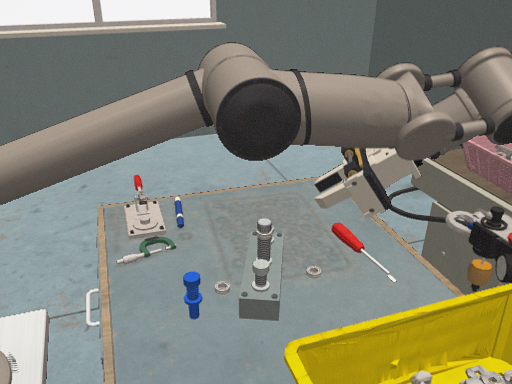

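The cap now sits directly on the bearing. The arbor is centred between the fingers at (256,181–228), in agreement with my projection. Move to pre-grasp.

```bash
python3 -m jog '{"xyz":[[-0.25,0.14,-0.53],[-0.25,0.14,-0.53],[-0.25,0.14,-0.53],[-0.25,0.14,-0.53],[-0.25,0.14,-0.53],[-0.25,0.14,-0.53],[-0.15,0.1,-0.4],[0,0,0]],"angular":[[0,0,0.25],[0,0,0],[0,0,0],[0,0,0],[0,0,0],[0,0,0],[0,0,0],[0,0,0]]}' -0.1; python3 st.py
python3 - <<'E'
from h import *
W=camera_params("wrist"); cv2.imwrite("pics/w7.png",capture("wrist")[:,:,::-1])
cv2.imwrite("pics/s7.png",cv2.resize(capture("side")[190:320,200:380,::-1],None,fx=4,fy=4,interpolation=2))
for z in (137,117,107,79,51): print(z,proj(W,[551.6,105,z]).round(1))
E
```

```text
time: 11.05
tool_pos: [598.1, 86.0, 169.0]
tcp_rot: [-2.281, -0.035, 1.163]
contact_force: [0.8, 0.0, -0.2]
grip_width: 50.5
[598.1  86.  169. ] [ 0.8  0.  -0.2] [-0.114  1.062  0.632  0.318  2.256 -1.196] 50.48903539280438
[[ 0.397  0.609 -0.687]
 [ 0.917 -0.234  0.322]
 [ 0.035 -0.758 -0.652]]
elev -40.66064650138835 az 154.87837053452094
grasp pt [611.1  79.9 181.4]
need [ -59.5   25.1 -101.4] in tool [ -4.1  34.7 115. ] cam 0
137 [250.8 195.3]
117 [250.3 207. ]
107 [250.  212.2]
79 [249.4 225.2]
51 [248.9 236.1]
```

View pics/w7.png

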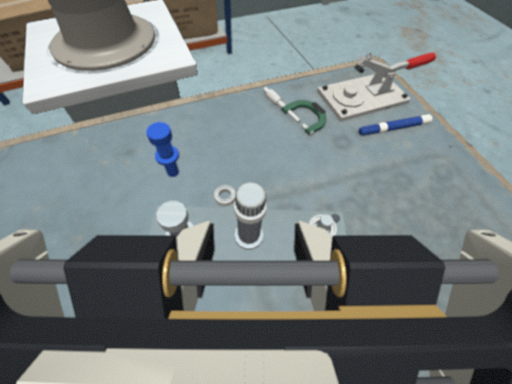

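View pics/s7.png

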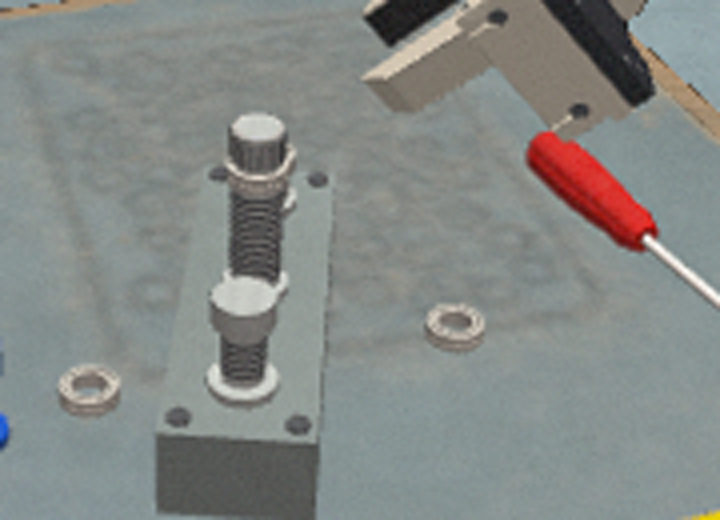

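```bash
python3 -m jog '{"xyz":[[-0.03,-0.02,-0.6],[-0.03,-0.02,-0.6],[-0.03,-0.01,-0.6],[0,0,-0.6],[0,0,0]],"angular":[[-0.01,0.19,0],[-0.01,0.19,0],[-0.01,0.19,0],[0,0.17,0],[0,0,0]]}' -0.1; python3 st.py
```

```text
time: 11.65
tool_pos: [597.1, 84.2, 119.5]
tcp_rot: [-2.211, -0.0, 1.161]
contact_force: [-1.4, 0.4, 0.3]
grip_width: 50.2
[597.1  84.2 119.5] [-1.4  0.4  0.3] [-0.113  1.157  0.602  0.311  2.267 -1.187] 50.2354665414916
[[ 0.398  0.548 -0.735]
 [ 0.917 -0.238  0.32 ]
 [ 0.    -0.802 -0.598]]
elev -36.707386141670845 az 156.51286607597785
grasp pt [611.1  78.1 130.9]
need [-59.5  26.9 -50.9] in tool [ 1.   1.7 82.8] cam 0
```

```bash
python3 -m jog '{"xyz":[[-0.37,0.17,-0.29],[-0.37,0.17,-0.29],[-0.37,0.17,-0.29],[-0.37,0.17,-0.29],[-0.37,0.17,-0.29],[0,0,0]],"angular":[[0,0,0],[0,0,0],[0,0,0],[0,0,0],[0,0,0],[0,0,0]]}' -0.1; python3 st.py
python3 - <<'E'
from h import *
W=camera_params("wrist"); cv2.imwrite("pics/w8.png",capture("wrist")[:,:,::-1])
cv2.imwrite("pics/s8.png",cv2.resize(capture("side")[190:320,200:380,::-1],None,fx=4,fy=4,interpolation=2))
for z in (137,117,107,79,51): print(z,proj(W,[551.6,105,z]).round(1))
E
```

```text
time: 12.25
tool_pos: [558.2, 101.2, 83.7]
tcp_rot: [-2.203, 0.002, 1.16]
contact_force: [0.8, -0.6, -1.3]
grip_width: 50.6
[558.2 101.2  83.7] [ 0.8 -0.6 -1.3] [-0.097  1.104  0.832  0.291  2.101 -1.23 ] 50.61182104163439
[[ 0.399  0.541 -0.74 ]
 [ 0.917 -0.237  0.321]
 [-0.002 -0.807 -0.591]]
elev -36.22646084424787 az 156.5780860346838
grasp pt [572.3  95.1  94.9]
need [-20.7   9.9 -14.9] in tool [ 0.9 -1.5 27.3] cam 0
137 [254.4 173.7]
117 [254.5 197.2]
107 [254.5 207.1]
79 [254.5 230.4]
51 [254.6 248.4]
```

View pics/w8.png

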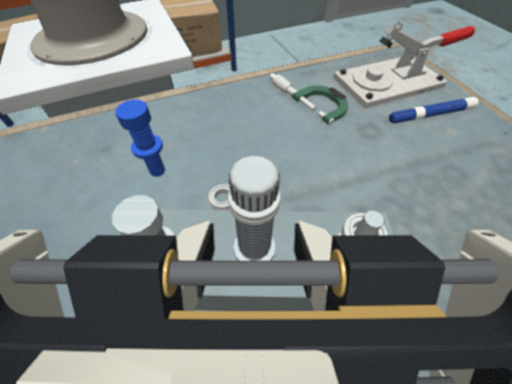

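View pics/s8.png

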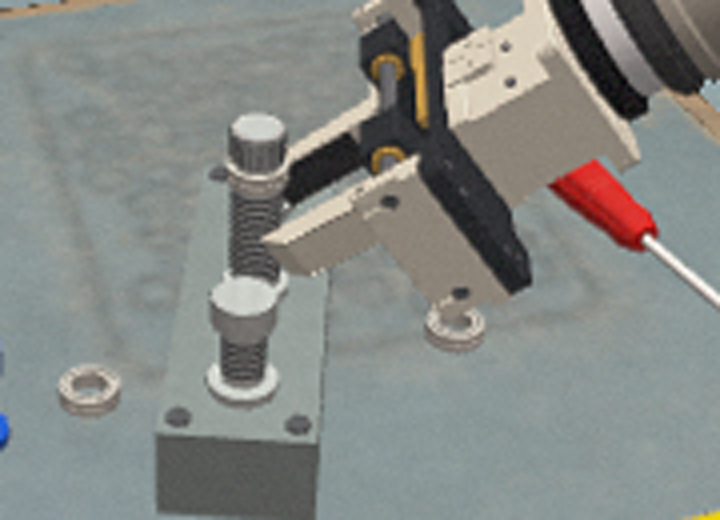

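Arbor is centred between the fingers (254,175–248), and the plug and stub are clear. Final advance.

```bash
python3 -m jog '{"xyz":[[-0.35,0.17,-0.19],[-0.35,0.17,-0.19],[-0.33,0.15,-0.19],[0,0,0]],"angular":[[0,0,0],[0,0,0],[0,0,0],[0,0,0]]}' -0.1; python3 st.py
python3 - <<'E'
from h import *
cv2.imwrite("pics/s9.png",cv2.resize(capture("side")[190:320,200:380,::-1],None,fx=4,fy=4,interpolation=2))
E
```

```text
time: 12.75
tool_pos: [540.6, 109.6, 73.3]
tcp_rot: [-2.209, 0.0, 1.158]
contact_force: [-0.5, 1.1, -0.5]
grip_width: 50.6
[540.6 109.6  73.3] [-0.5  1.1 -0.5] [-0.089  1.076  0.926  0.288  2.03  -1.243] 50.63660808768294
[[ 0.401  0.546 -0.736]
 [ 0.916 -0.239  0.322]
 [-0.    -0.803 -0.596]]
elev -36.56017739908188 az 156.38571351961085
grasp pt [554.6 103.5  84.6]
need [-3.   1.5 -4.6] in tool [0.2 1.7 5.4] cam 0
```

View pics/s9.png

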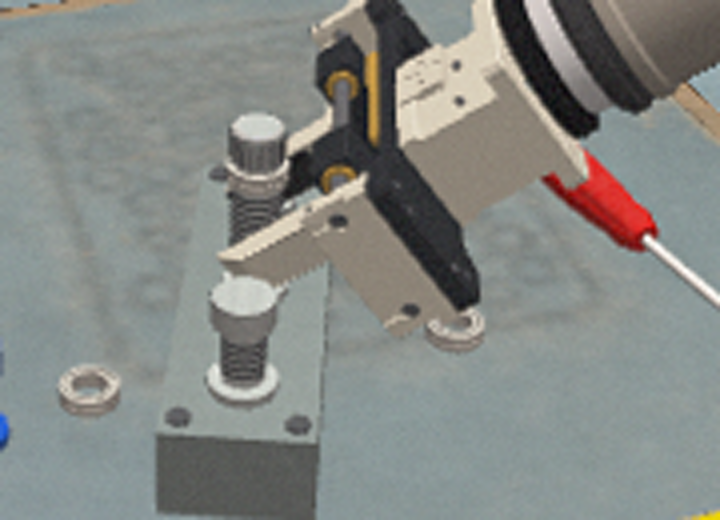

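```bash
python3 -m jog '{"xyz":[[-0.12,0.06,-0.03],[0,0,0]],"angular":[[0,0,0],[0,0,0]]}' -0.1
python3 -m jog '{"xyz":[[0,0,0],[0,0,0],[0,0,0],[0,0,0],[0,0,0],[0,0,0]],"angular":[[0,0,0],[0,0,0],[0,0,0],[0,0,0],[0,0,0],[0,0,0]]}' 1; python3 st.py
```

```text
time: 13.0
tool_pos: [539.7, 110.2, 73.3]
tcp_rot: [-2.212, -0.001, 1.158]
contact_force: [-0.1, 0.3, -0.7]
grip_width: 50.4
time: 13.6
tool_pos: [540.4, 109.6, 73.6]
tcp_rot: [-2.213, -0.001, 1.157]
contact_force: [-0.4, 0.4, 0.1]
grip_width: 23.3
[540.4 109.6  73.6] [-0.4  0.4  0.1] [-0.09   1.072  0.93   0.288  2.026 -1.244] 23.29105021628237
[[ 0.402  0.548 -0.733]
 [ 0.916 -0.24   0.322]
 [ 0.001 -0.801 -0.599]]
elev -36.76890463234425 az 156.2783670934178
grasp pt [554.4 103.5  85. ]
need [-2.8  1.5 -5. ] in tool [0.3 2.1 5.5] cam 0
```

Closed on the 24 mm barrel. Lifting straight up.

```bash
python3 -m jog '{"xyz":[[0,0,0.2],[0,0,0.3],[0,0,0.3],[0,0,0.3],[0,0,0]],"angular":[[0,0,0],[0,0,0],[0,0,0],[0,0,0],[0,0,0]]}'; python3 st.py
python3 - <<'E'
from h import *
cv2.imwrite("pics/s10.png",cv2.resize(capture("side")[170:320,200:380,::-1],None,fx=4,fy=4,interpolation=2))
E
```

```text
time: 14.1
tool_pos: [540.7, 109.6, 96.4]
tcp_rot: [-2.214, -0.0, 1.157]
contact_force: [0.4, -0.5, -3.2]
grip_width: 23.5
[540.7 109.6  96.4] [ 0.4 -0.5 -3.2] [-0.09   1.045  0.923  0.293  2.057 -1.232] 23.480008007063486
[[ 0.402  0.549 -0.733]
 [ 0.916 -0.241  0.322]
 [ 0.    -0.8   -0.6  ]]
elev -36.85276734596585 az 156.28479330346042
grasp pt [554.6 103.5 107.8]
need [ -3.    1.5 -27.8] in tool [ 0.2 20.2 19.4] cam 0
```

View pics/s10.png

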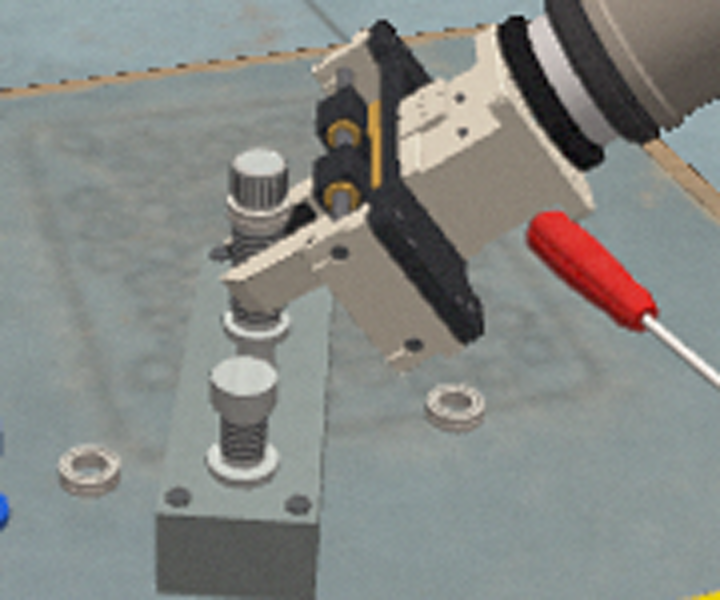

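Arbor is rising with the gripper: collar off the block, weight about 3 N. Continue up.

```bash
python3 -m jog '{"xyz":[[0,0,0.4],[0,0,0.4],[0,0,0.5],[0,0,0.7],[0,0,0.7],[0,0,0.7],[0,0,0.7],[0,0,0.7],[0,0,0.7],[0,0,0]],"angular":[[0,0,0],[0,0,0],[0,0,0],[0,0,0],[0,0,0],[0,0,0],[0,0,0],[0,0,0],[0,0,0],[0,0,0]]}'
python3 -m jog '{"xyz":[[0,0,0.5],[0,0,0.7],[0,0,0.7],[0,0,0.7],[0,0,0.7],[0,0,0.7],[0,0,0.5],[0,0,0]],"angular":[[0,0,0],[0,0,0],[0,0,0],[0,0,0],[0,0,0],[0,0,0],[0,0,0],[0,0,0]]}'; python3 st.py
python3 - <<'E'
from h import *
cv2.imwrite("pics/s11.png",capture("side")[:,:,::-1])
E
```

```text
time: 15.15
tool_pos: [540.3, 109.6, 217.6]
tcp_rot: [-2.216, -0.001, 1.157]
contact_force: [0.2, 0.4, -2.9]
grip_width: 23.4
time: 15.95
tool_pos: [539.6, 109.4, 315.6]
tcp_rot: [-2.216, -0.001, 1.158]
contact_force: [0.3, -0.4, -3.1]
grip_width: 23.6
[539.6 109.4 315.6] [ 0.3 -0.4 -3.1] [-0.09   0.875  0.681  0.407  2.444 -1.053] 23.60991941320709
[[ 0.401  0.551 -0.732]
 [ 0.916 -0.241  0.321]
 [ 0.001 -0.799 -0.601]]
elev -36.95804352293386 az 156.3268370475834
grasp pt [553.5 103.3 327. ]
need [  -1.9    1.7 -247. ] in tool [  0.6 195.9 150.5] cam 0
```

View pics/s11.png

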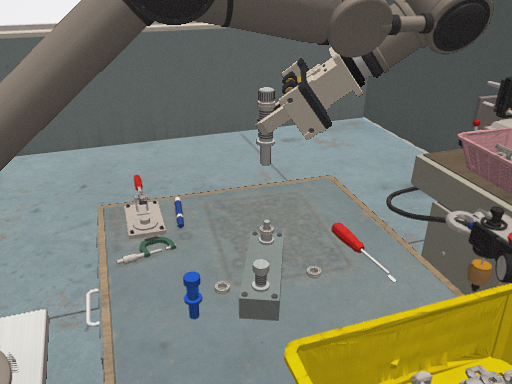

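Arbor is fully out and upright, foot at about (265,165); the plug and stub are still in the block. Now tip 45°.

```bash
python3 -m jog '{"xyz":[[0,0,0],[0,0,0],[0,0,0],[0,0,0],[0,0,0],[0,0,0],[0,0,0],[0,0,0],[0,0,0],[0,0,0]],"angular":[[-0.16,-0.37,0],[-0.25,-0.57,0],[-0.25,-0.57,0],[-0.25,-0.57,0],[-0.25,-0.57,0],[-0.25,-0.57,0],[-0.25,-0.57,0],[-0.25,-0.57,0],[-0.25,-0.57,0],[-0.25,-0.57,0]]}'
python3 -m jog '{"xyz":[[0,0,0],[0,0,0],[0,0,0]],"angular":[[-0.25,-0.57,0],[-0.16,-0.37,0],[0,0,0]]}'; python3 st.py
```

```text
time: 17.0
tool_pos: [537.8, 107.8, 304.6]
tcp_rot: [-2.847, 0.007, 1.155]
contact_force: [-0.5, 0.3, -3.3]
grip_width: 23.2
time: 17.3
tool_pos: [535.0, 108.6, 303.8]
tcp_rot: [-2.955, 0.008, 1.156]
contact_force: [0.5, 0.2, -2.6]
grip_width: 23.5
[535.  108.6 303.8] [ 0.5  0.2 -2.6] [ 0.018  0.438  1.182  0.071  1.695 -1.135] 23.53554154068554
[[ 0.403  0.899 -0.173]
 [ 0.915 -0.397  0.067]
 [-0.008 -0.185 -0.983]]
elev -79.30535452295771 az 158.7782838158377
grasp pt [538.3 107.3 322.5]
need [  13.3   -2.3 -242.5] in tool [  5.3  57.8 235.8] cam 0
```

```bash
python3 -m jog '{"xyz":[[0,0,0],[0,0,0],[0,0,0]],"angular":[[-0.17,-0.4,0],[0,0,0],[0,0,0]]}'; python3 st.py
python3 - <<'E'
from h import *
cv2.imwrite("pics/s12.png",cv2.resize(capture("side")[40:240,170:370,::-1],None,fx=3,fy=3,interpolation=2))
cv2.imwrite("pics/t12.png",cv2.resize(capture("top")[100:300,200:400,::-1],None,fx=3,fy=3,interpolation=2))
o=bot.get_obs(); R=Ro.from_euler('xyz',o['tcp_rot']).as_matrix()
# expected axis: vertical at grasp (tool rotation at grasp)
R0=Ro.from_euler('xyz',[-2.213,-.001,1.157]).as_matrix(); ax=R@R0.T@[0,0,1]
g=o['tool_pos']+R@R0.T@(np.array([551.6,105,79])-[540.4,109.6,73.6]); print("axis",ax,"tilt",np.degrees(np.arccos(ax[2])),g)
for n,(c,cr) in {"side":("side",(170,40)),"top":("top",(200,100))}.items():
    for nm,l in (("cap",58),("foot",-72)): print(n,nm,(proj(camera_params(c),g+l*ax)-cr)*3)
E
```

```text
time: 17.6
tool_pos: [533.7, 108.5, 302.0]
tcp_rot: [-2.993, 0.01, 1.156]
contact_force: [0.6, -0.6, -3.5]
grip_width: 23.7
[533.7 108.5 302. ] [ 0.6 -0.6 -3.5] [ 0.028  0.416  1.216  0.055  1.648 -1.127] 23.66717540423726
[[ 0.403  0.905 -0.139]
 [ 0.915 -0.4    0.051]
 [-0.01  -0.148 -0.989]]
elev -81.47263522824649 az 160.0357522161004
grasp pt [536.4 107.5 320.8]
need [  15.2   -2.5 -240.8] in tool [  6.2  50.4 235.8] cam 0
axis [-0.64090404  0.29091557  0.71035916] tilt 44.73585466088219 [538.60423226 106.83640987 314.31668907]
side cap [194.15916188 188.28834517]
side foot [358.04959235 354.92103655]
top cap [257.85050911 381.18950536]
top foot [302.28264626 258.33056161]
```

View pics/s12.png

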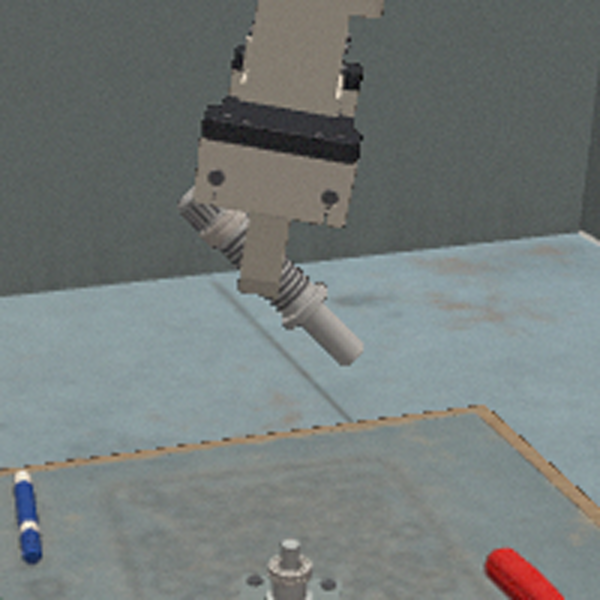

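View pics/t12.png

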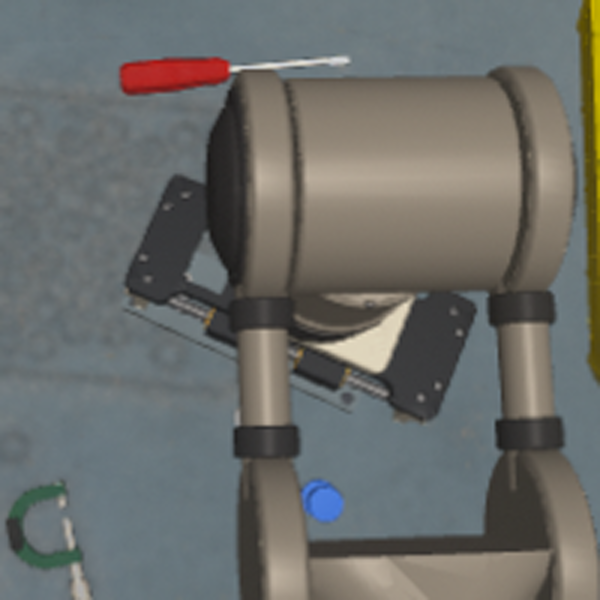

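The side view shows the arbor held tipped, cap at about (187,201) and foot at about (352,358) in the crop. That is slightly more tilted than my prediction, so I'll fit the tilt from the picture.

```bash
python3 - <<'E'
from h import *
from scipy.optimize import least_squares
im=capture("side")
cv2.imwrite("pics/s13.png",cv2.resize(im[95:165,225:300,::-1],None,fx=8,fy=8,interpolation=2))
o=bot.get_obs(); R=Ro.from_euler('xyz',o['tcp_rot']).as_matrix(); S=camera_params("side")
R0=Ro.from_euler('xyz',[-2.213,-.001,1.157]).as_matrix(); ax0=R@R0.T@[0,0,1]
g0=o['tool_pos']+R@R0.T@(np.array([551.6,105,79])-[540.4,109.6,73.6])
ob=np.array([[187,201],[352,358]])/3+[170,40]
def f(p):
    ax=Ro.from_rotvec(R[:,0]*p[0]).apply(ax0); g=g0+p[1]*ax0+p[2]*R[:,2]
    return np.r_[proj(S,g+58*ax)-ob[0],proj(S,g-72*ax)-ob[1],p[1]*.1,p[2]*.1]
s=least_squares(f,[0,0,0]); ax=Ro.from_rotvec(R[:,0]*s.x[0]).apply(ax0)
print(s.x,s.fun.round(2),np.degrees(np.arccos(ax[2])))
E
```

```text
[-0.02982985  3.67544736  7.47454916] [-0.53 -0.66  0.73  0.67  0.37  0.75] 46.4754600695082
```

View pics/s13.png

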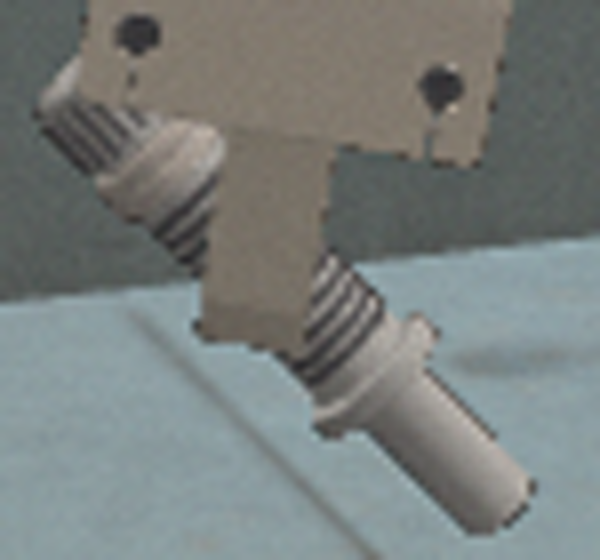

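Tilt is about 45–46° (the gripper partly hides the cap top in this view). The cap is flush on the bearing and the foot is at z≈257. Last stillness check and a look at the table, then hand in.

```bash
python3 -m jog '{"xyz":[[0,0,0],[0,0,0],[0,0,0],[0,0,0]],"angular":[[0,0,0],[0,0,0],[0,0,0],[0,0,0]]}'; python3 - <<'E'
from h import *
o=bot.get_obs(); print(o['tool_pos'],o['tcp_rot'],np.abs(o['dq']).max(),o['grip_width'])
cv2.imwrite("pics/s14.png",capture("side")[:,:,::-1])
E
```

```text
time: 18.15
tool_pos: [534.6, 107.9, 301.2]
tcp_rot: [-2.992, 0.01, 1.155]
contact_force: [-0.6, -0.9, -3.0]
grip_width: 23.1
[534.63287613 107.88145618 301.18232146] [-2.99176562  0.01024195  1.15495896] 0.003515158082862533 23.118576642172375
```

View pics/s14.png

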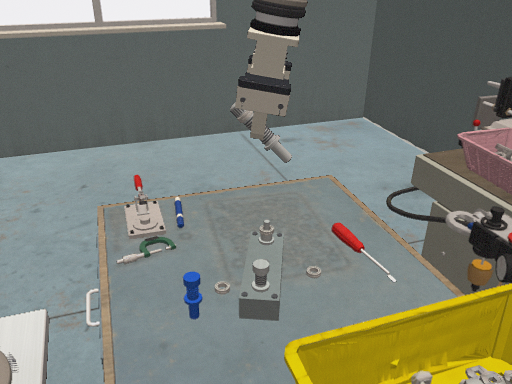

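The arbor is held still and tipped. The plug (261,270) and stub (266,232) are in their sockets, and the bearings, screwdriver, micrometer, marker and blue part have not moved.

```bash
python3 -c "
from plant import bot
bot.close_job(); print(bot.get_obs()['time'])"
```

```text
the job is handed in; nothing more can be done
the job is handed in; nothing more can be done
```

The job is handed in, at about 18.2 s by the robot's clock. The arbor's cap is pressed home, and the gripper is holding the arbor clear of the block at about 45°.

- **Cap:** I pressed it with closed fingers while the arbor stood in the middle socket. It stopped at z ≈ 137.1 mm, where a fully home cap should sit (137 mm), and did not move further under about 31 N. Later pictures show it flush on the bearing.
- **Drawing and tipping:** I gripped the barrel from the far side of the block, because the wrist's q4 limit stopped the near-side approach. I then drew the arbor straight up and tipped it, cap end higher.
- **Last checks:** The tilt came out at 44.7° from the tool pose and about 46.5° from the side picture. The gripper partly hid the cap there, so I trust the picture less. The lowest part of the arbor is at about z 250 mm, well over the required 150 mm. The arm was still, and the grip reading was 23.1 mm on the 24 mm barrel.
- **Other things:** The plug gauge and short arbor are in their sockets, and nothing else on the table appears to have moved in the last side picture. The top view was partly blocked by the arm.

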